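# Show the next spice jar's underside to the stock camera

### The job

We are checking the best-before stamps under the spice jars. Stand the checked jar (green dot on its lid) upright, fully down, in the empty pocket of the wooden rack and let go of it; then take the jar with the red dot out of the rack and hold it up in the air with its underside squarely facing the stock camera's lens, centred on the lens and about 12 cm in front of it, and finish while still holding it there, still and touching nothing but the gripper. Do not knock the camera, and leave the jar without a dot and the timer, garlic and salt cellar where they are.

Things in the scene. Friction and masses are not known exactly. Their poses are not given: they have to be found in the camera images.
- jar_green_centre (a point): Spice jar, upright clear cylinder of 41 mm diameter with a dark lid of the same width, 105 mm high in all, 0.08 to 0.16 kg, round and smooth (may be gripped at any yaw). Green 26 mm dot on top of the lid. It starts standing on the open worktop, on the robot's left. This point is its centre, half-way up (52.5 mm above the underside); z points from underside to lid
- jar_green_base (a point): Centre of the underside of the green-dot jar
- jar_green: The green-dot jar itself, origin at the centre of its underside, z towards the lid
- jar_red_centre (a point): Spice jar, upright clear cylinder of 41 mm diameter with a dark lid of the same width, 105 mm high in all, 0.08 to 0.16 kg, round and smooth (may be gripped at any yaw). Red 26 mm dot on top of the lid. It starts in one of the two occupied pockets of the rack. This point is its centre, half-way up (52.5 mm above the underside); z points from underside to lid
- jar_red_base (a point): Centre of the underside of the red-dot jar, the face to be shown to the camera
- jar_red: The red-dot jar itself, origin at the centre of its underside, z towards the lid
- jar_plain_centre (a point): Spice jar, upright clear cylinder of 41 mm diameter with a dark lid of the same width, 105 mm high in all, 0.08 to 0.16 kg, round and smooth (may be gripped at any yaw). No dot. It stands in the other occupied pocket of the rack and stays there. This point is its centre, half-way up; z points up
- rack: Fixed light-wood rack on the worktop, a block 76 (x) by 276 (y) by 35 mm high, origin at the centre of its underside; three round pockets in a row along its y axis, at y = -90, 0 and +90 mm: 48 mm wide with a 3 mm chamfer at the mouth, floor 10 mm above the worktop (25 mm deep). The pocket at +90 mm is empty
- rack_hole2 (a point): Centre of the mouth of the empty pocket (at y = +90 mm of the rack), 35 mm above the worktop
- stock_camera: Fixed stock camera on the worktop at the far side: black round foot of 90 mm diameter, short aluminium stem and yoke carrying a white head; overall about 105 mm high. Origin at the centre of the foot's underside
- camera_head: White camera head, 46 by 66 by 30 mm, with a black lens barrel of 38 mm diameter, in the yoke. Origin at the centre of the lens's front face, 95 mm above the worktop; its z axis is the viewing direction, out of the lens: upwards and towards the robot's side, leaning 0.61 rad (35 degrees) from vertical; y is level, along the yoke
- timer: White and dark grey round kitchen timer, 66 mm wide, 48 mm high, bystander; origin at the centre of its underside
- garlic: Garlic bulb, 50 mm wide, 48 mm high, bystander; origin at the centre of its underside
- salt: Round brown wooden salt cellar with a knob lid, 66 mm wide, 68 mm high, bystander; origin at the centre of its underside
Things that resemble listed ones, but are neither listed nor needed, are in the scene too. What is shaped like the stock_camera but orange or purple is not meant.

How it is judged:
By the outcome, as a careful person would: the job done as asked, in the order asked, and still so for the second after the job is handed in, while the arm keeps its last pose, push and grip.
It also fails if it takes over 51 s, if anything falls off the work surface, if the arm or the gripper's body presses on something with over 40 N, if the wrist force passes 120 N, or if a joint passes its speed limit or range.

### The arm

A 7-joint arm with a two-finger parallel gripper is mounted at the origin on a cart in front of the work surface, level with it; the furniture and walls round the work are solid. World frame = base frame: x ahead of the robot, y to its left, z up, the work surface at z = 0. Lengths are in mm, angles in rad, forces in N, time in s.
With the tool pointing down it reaches from about 425 to 1025 mm from the base axis. Payload 3.6 kg.
Tool frame: the origin (TCP) lies at the very end of the fingers, on their centre line; the grasp point (between the pads) lies 19 mm behind it (env.pinch_z is the distance from the TCP to the grasp point, in mm); z points along the fingers, y is the line along which they close (so a half turn about z gives the same grasp; the last joint's range is limited). The gripper opens to 85 mm and grips with 20 to 120 N. Pads are 22 mm wide; open, the fingers measure 114 mm over their backs; the gripper's body (76 mm by 85 mm) begins 54 mm behind the grasp point. The pads swing forward as they close: fully open they stand 13 mm farther back than shut.
Start: joints at [1.014, 0.591, 0.048, 1.609, -0.033, 0.943, -0.034], TCP at [324.331, -648.413, 231.302] pointing down, gripper open.
Joint ranges: [-2.69, 2.69], [-0.47, 2.24], [-1.27, 1.36], [0.19, 2.51], [-1.53, 4.68], [0.08, 2.07], [-3.09, 3.09]. Speed limits (rad/s): [2.57, 2.57, 3.14, 3.14, 3.14, 3.14, 3.14].

### API

Orientations are given as a rotation vector (axis times angle).
In Python, from station import env gives the robot as it stands.
- The arm moves only by the tool apply_moves, never from a script. Its argument "deltas" is one flat list of numbers, 5 for each row, row after row: the shift along the tool's x, y, z in cm, then the turn about the tool's z in degrees, then the finger opening in cm, from 0 to 8.54. A call has 1 to 20 rows; each row shifts and turns the commanded pose from where the row before left it, along the tool's axes as they then stand; what a row does not reach is not made up. A row lasts 1/8 s, in which the tool goes at most 62.5 mm and 10.7 degrees, less where a joint would pass 70% of its speed; a pose out of reach is approached as far as the arm can. A call with a gripper value outside its range is refused whole. The fingers move at their own pace and stop on an object; "grip_force" is the grip in N (left out, the last holds). Time passes only in rows, so rows that do not move let the fingers close. It gives the time, the measured TCP pose, the force, the opening and the grip force at its end, in the units of the state.
- env.observe(): the state, without advancing time (a new reading comes with each control period).
- env.read_camera(name): name is "scene" or "top"; returns the picture (400x640x3 uint8, red, green, blue); there is no depth.
- env.camera_info(name): a dict with "fx", "fy", "cx", "cy" (pixels), "distortion" ([k1, k2, p1, p2, k3] as OpenCV has them; the pictures are not rectified), "xyz" and "attitude" of the camera in the world. Camera axes: x right, y up, looking along -z (the intrinsics and any distortion apply to the point x, -y, -z); pixel columns grow to the right and rows downward; lengths in mm; the calibration is good to about 2 mm. A picture is of the moment at which its call begins. camera_info takes no time and is no camera call.
- env.job_done(): hands the job in; it is judged then, once.
Trained networks look in the newest picture that a camera, given by its name, has taken for a name from the list of things; names that differ only in an ending like _2 or _b are one class to them, and where a whole thing is asked for, a point or a joint stands for the part that bears it (a point fixed in the world has none). Each returns a list of dicts, best first, with "p" (0 to 1); they miss things now and then, are a little off and sometimes report something else, mostly with a low value. They report only what shows in the picture. A call takes as long as a camera call. They do not tell look-alikes from the thing itself.
- env.regions_of(camera, thing): "region" (400x640 bool, what is visible of it) and "box" ([left, top, right, bottom] in pixels, round what is visible of it).
- env.mark_of(camera, thing): "xy" ([column, row] in pixels: a listed point, or the origin of a listed thing).
The state is a dict: "time": time; "joints": joint angles; "qvel": joint speeds; "effort": joint torques, N m; "eef_pos": TCP position; "eef_rot": TCP orientation; "force": force on the tool from outside, world axes, zero at the start; "ft_torque": the same for the moment, N m; "gripper_width": opening from 0.0 (shut) to 1.0 (fully open); "grasp_force": force on a finger pad.
Only numpy, scipy, OpenCV 4.12 (cv2) and the standard library are available. Lean on these libraries where they do the work, as an engineer would, in place of code of your own. Each camera call takes 0.05 s, during which the arm holds its last target. There are 200 camera calls.

## Working session

There is one attempt and no reset: what is moved stays moved. The work goes in short steps, Python scripts to look and compute and a tool call to move; the robot and the scene stay as the last step left them, time stands still between calls to the robot, and variables do not carry over. Pictures are saved under pics/ and viewed, at most 10 in all, crops included, and the job is handed in when it is done.

Besides the shell and the picture viewer there is one more tool, called by a JSON object that holds its "fn" and its "kwargs", one argument or row to a line. apply_moves: Moves the arm, as the interface text tells. Its arguments: {"type":"object","properties":{"deltas":{"type":"array","items":{"type":"number"}},"grip_force":{"type":"number"}},"required":["deltas"]}

```bash
ls; mkdir -p pics; python3 - <<'E'
from station import env
import cv2
for n in("scene","top"):
    im=env.read_camera(n); cv2.imwrite(f"pics/{n}0.png",im[:,:,::-1]); print(n,env.camera_info(n))
print(env.observe())
for n in("scene","top"):
  for t in["jar_green","jar_red","jar_red_centre","rack","rack_hole2","stock_camera","camera_head","timer","garlic","salt"]:
    print(n,t,[(round(d["p"],2),[round(float(v)) for v in d["xy"]]) for d in env.mark_of(n,t)])
E
```

```text
pics
scene {'fx': 424.58249401772406, 'fy': 424.58249401772406, 'cx': 324.41426932580794, 'cy': 202.32834593089882, 'distortion': array([0.01445534, 0.        , 0.        , 0.        , 0.        ]), 'xyz': array([ 16.77851638, 985.12429541, 579.32999855]), 'attitude': array([ 0.33808853, -1.47500641, -2.2606886 ])}
top {'fx': 420.2106416762438, 'fy': 420.2106416762438, 'cx': 319.73562632371767, 'cy': 200.89658016292685, 'distortion': array([-0.03093134,  0.        ,  0.        ,  0.        ,  0.        ]), 'xyz': array([ 339.69240573,   26.53490568, 1133.31207653]), 'attitude': array([ 0.1672813 , -0.13758875, -1.55831531])}
{'time': 0.1, 'joints': array([ 1.01350638,  0.59204742,  0.04829852,  1.60971288, -0.03331586,
        0.94269289, -0.03368998]), 'qvel': array([-1.74301770e-05, -9.39430024e-04,  8.75591283e-04, -3.93867732e-03,
        1.87977103e-04,  6.31269362e-04, -1.85991168e-03]), 'effort': array([ 4.54712877e-03, -5.49997866e+01,  1.55347634e+00, -1.98825324e+01,
        9.76226293e-03,  3.86284286e-03, -6.87096673e-07]), 'eef_pos': array([ 323.99932916, -647.73063682, 
[... 509 characters left out ...]
ene stock_camera [(0.85, [288, 315]), (0.76, [292, 222]), (0.72, [309, 250])]
scene camera_head [(0.93, [295, 279]), (0.84, [318, 225]), (0.55, [297, 194])]
scene timer [(0.68, [362, 244])]
scene garlic []
scene salt [(0.65, [306, 200])]
top jar_green [(0.61, [232, 244])]
top jar_red [(0.95, [424, 227])]
top jar_red_centre [(0.92, [429, 220])]
top rack [(0.82, [423, 226]), (0.29, [234, 248])]
top rack_hole2 [(0.62, [393, 212])]
top stock_camera [(0.88, [194, 259]), (0.85, [287, 229]), (0.74, [332, 176])]
top camera_head [(0.95, [184, 261]), (0.77, [282, 229]), (0.71, [328, 177])]
top timer [(0.72, [326, 268]), (0.4, [232, 244])]
top garlic []
top salt [(0.92, [388, 169]), (0.29, [423, 226])]
```

View pics/scene0.png

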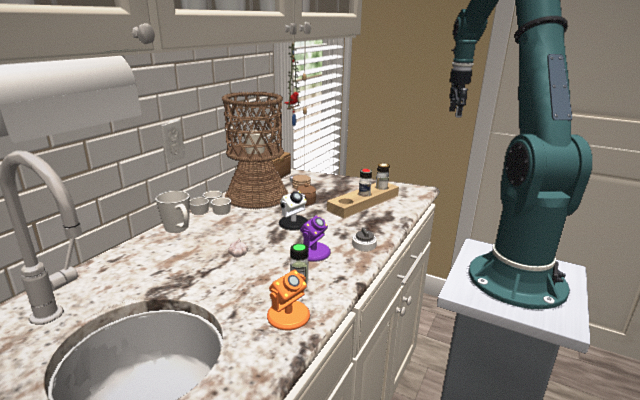

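View pics/top0.png

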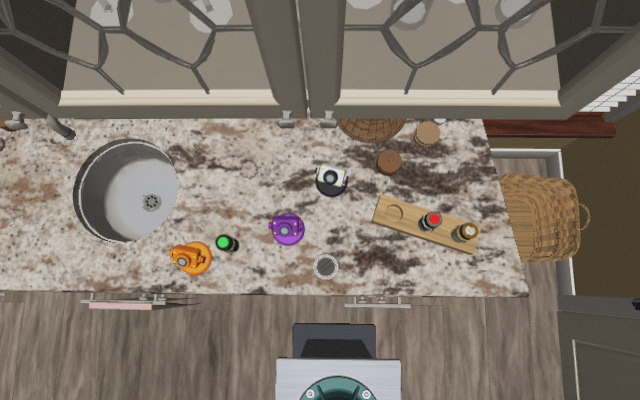

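The scene picture shows the white stock camera at (292,212), purple (314,238) and orange (288,300) look-alikes, the green-dot jar at (299,260), and the rack with the empty pocket at (346,202), the red jar at (365,182) and the plain jar at (383,175). In the top view: white camera (331,180), green dot (223,242), red dot (434,219), plain jar (467,231), empty pocket (394,212).

Could be taken for the camera: white (331,180), purple (287,229) and orange (190,258). I choose white. Could be taken for the green jar: only the one at (223,242). For the red jar: (434,219) rather than plain (467,231).

```bash
cat > h.py <<'E'
import numpy as np, cv2
from scipy.spatial.transform import Rotation as R
from scipy.optimize import least_squares
from station import env
def cam(n):
    c=env.camera_info(n); K=np.array([[c["fx"],0,c["cx"]],[0,c["fy"],c["cy"]],[0,0,1]])
    return K,np.array(c["distortion"]),np.array(c["xyz"]),R.from_rotvec(c["attitude"]).as_matrix()
def ray(n,uv):
    K,D,o,M=cam(n); x,y=cv2.undistortPoints(np.array([[uv]],float),K,D)[0,0]
    d=M@np.array([x,-y,-1.]); return o,d/np.linalg.norm(d)
def onz(n,uv,z):
    o,d=ray(n,uv); return o+d*(z-o[2])/d[2]
def tri(a,b):
    o,d=ray("top",a);p,e=ray("scene",b); s=np.linalg.lstsq(np.c_[d,-e],p-o,rcond=None)[0]
    A=o+d*s[0];B=p+e*s[1]; return (A+B)/2,np.linalg.norm(A-B)
def proj(n,P):
    K,D,o,M=cam(n); q=(np.atleast_2d(P)-o)@M*[1,-1,-1]
    return cv2.projectPoints(q,np.zeros(3),np.zeros(3),K,D)[0][:,0]
def blob(im,f,box=None):
    m=f(*[im[:,:,i].astype(int) for i in range(3)])
    if box: k=np.zeros_like(m);k[box[1]:box[3],box[0]:box[2]]=1;m=m&k
    v,u=np.nonzero(m); return np.array([u.mean(),v.mean()]),len(u)
GR=lambda r,g,b:(g>150)&(r<110)&(b<120)
RD=lambda r,g,b:(r>150)&(g<70)&(b<70)
E
python3 - <<'E'
from h import *
np.set_printoptions(precision=1,suppress=True)
T=cv2.imread("pics/top0.png")[:,:,::-1];S=cv2.imread("pics/scene0.png")[:,:,::-1]
for nm,f,bt,bs,z in(("g",GR,(205,225,250,260),(285,235,315,260),105),("r",RD,(420,205,450,235),(355,165,375,180),115)):
    a,n=blob(T,f,bt);b,m=blob(S,f,bs);print(nm,a,n,b,m,onz("top",a,z),onz("scene",b,z),tri(a,b))
for n in("top","scene"):
    print(n,"hole",onz(n,env.mark_of(n,"rack_hole2")[0]["xy"],35))
    for t,z,ref in(("stock_camera",0,None),("camera_head",95,None)):
        for d in env.mark_of(n,t): print(n,t,d["xy"],onz(n,d["xy"],z))
a=cv2.resize(T[150:270,300:490],None,fx=4,fy=4,interpolation=3);cv2.imwrite("pics/ct.png",a[:,:,::-1])
a=cv2.resize(S[160:240,270:410],None,fx=5.7,fy=5.7,interpolation=3);cv2.imwrite("pics/cs.png",a[:,:,::-1])
E
```

```text
g [222.6 241.6] 86 [299.  246.4] 36 [438.6 285.4 105. ] [440.1 283.2 105. ] (array([438.7, 285.1, 106.3]), np.float64(0.34147571818789824))
r [434.3 218.6] 82 [365.6 169.7] 9 [ 497.5 -233.6  115. ] [ 500.8 -236.8  115. ] (array([ 498.2, -232.9,  116.5]), np.float64(1.9121337531104274))
top hole [ 525.6 -146.7   35. ]
top stock_camera [193.9, 258.6] [402.1 387.5   0. ]
top stock_camera [287.0, 228.9] [484.6 137.4   0. ]
top stock_camera [332.5, 176.2] [632.9  14.2   0. ]
top camera_head [184.4, 260.8] [391.2 380.7  95. ]
top camera_head [282.5, 228.8] [472.7 139.3  95. ]
top camera_head [327.7, 176.8] [606.7  27.4  95. ]
scene hole [ 531.3 -148.9   35. ]
scene stock_camera [287.7, 315.1] [407.1 383.5   0. ]
scene stock_camera [292.2, 221.7] [628.1  11.    0. ]
scene stock_camera [308.6, 249.8] [502.5 130.1   0. ]
scene camera_head [295.1, 278.9] [389.6 381.8  95. ]
scene camera_head [317.8, 225.0] [463.4 153.8  95. ]
scene camera_head [296.8, 194.3] [609.8  13.9  95. ]
```

View pics/ct.png

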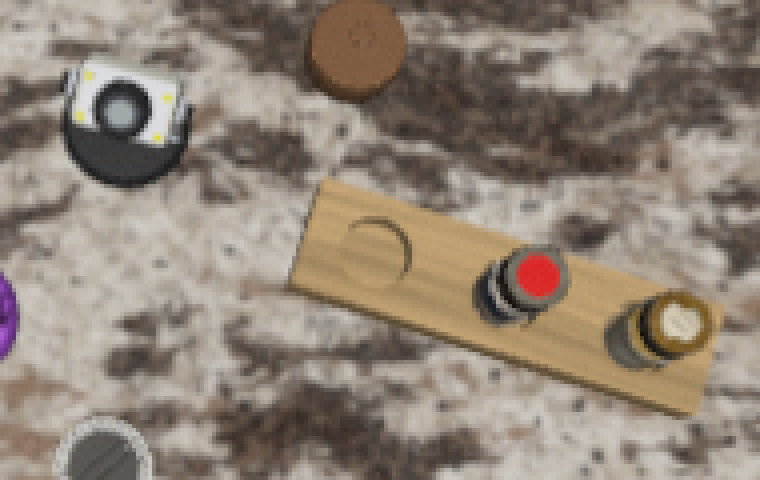

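View pics/cs.png

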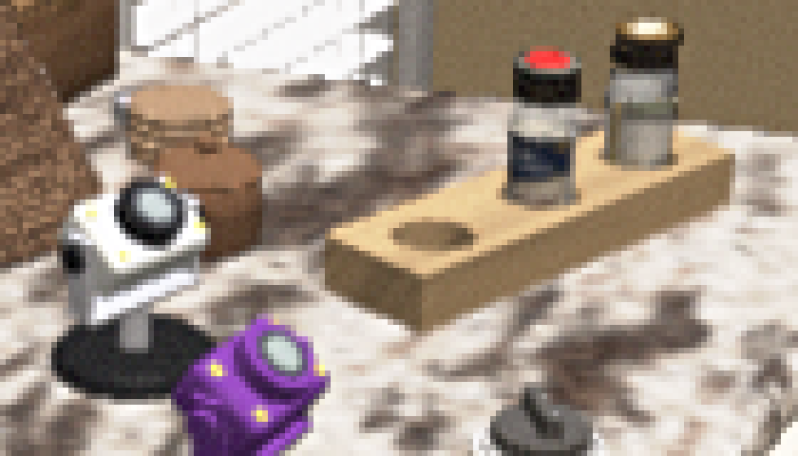

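The crops confirm the choices. Top crop: white camera with lens at about (330,178) and four yellow corner dots, red dot jar in the middle pocket, plain jar in the end one, empty pocket at about (394,213). The tool can't tilt, so I plan to pivot the red jar in the grip by 35° against the rack's far top edge. Next I fit the lens axis and the rack.

```bash
cat > fit.py <<'E'
from h import *
np.set_printoptions(precision=2,suppress=True)
T=cv2.imread("pics/top0.png")[:,:,::-1];S=cv2.imread("pics/scene0.png")[:,:,::-1]
def yel(im,box):
    l,t,r,b=box; c=im[t:b,l:r].astype(float); w=np.clip(np.minimum(c[:,:,0],c[:,:,1])-c[:,:,2]-25,0,None)
    k,lab,st,ce=cv2.connectedComponentsWithStats((w>0).astype(np.uint8)); out=[]
    for i in range(1,k):
        v,u=np.nonzero(lab==i); q=w[v,u]; out.append([l+(u*q).sum()/q.sum(),t+(v*q).sum()/q.sum(),q.sum()])
    return np.array(out)
print(yel(T,(316,160,350,190)));print(yel(S,(280,188,308,208)))
# rack from top-face corners in the top crop
c=np.array([[322,180],[725,303],[700,411],[290,288]])/4+[299.6,149.6]
P=np.array([onz("top",x,35) for x in c]);print("corners",P)
m=P.mean(0);yr=(P[0]+P[3]-P[1]-P[2])[:2];print("centre",m,"len",np.linalg.norm(yr)/2,"yaw y",yr/np.linalg.norm(yr),"hole2",m[:2]+90*yr/np.linalg.norm(yr), "xdir",(P[0]-P[3])+(P[1]-P[2]))
print("hole",onz("top",np.array([376,253.5])/4+[299.6,149.6],35),onz("scene",np.array([432,235.5])/5.7+[269.6,159.6],35))
print("lens",tri(np.array([121,110])/4+[299.6,149.6],np.array([154,212])/5.7+[269.6,159.6]))
for t,z in(("salt",0),("timer",0)):
  for d in env.mark_of("top",t)[:1]: print(t,onz("top",d["xy"],z))
E
python3 fit.py
```

```text
[[321.59 168.49 250.  ]
 [341.38 174.03 284.  ]
 [319.49 178.62 298.  ]
 [338.82 183.92 286.  ]]
[[281.86 190.14   7.  ]
 [301.08 190.79 416.  ]
 [280.33 193.25  12.  ]
 [306.   194.33   3.  ]
 [285.55 197.   101.  ]
 [304.64 199.02 162.  ]
 [291.11 204.37 123.  ]]
corners [[ 573.77 -112.5    35.  ]
 [ 492.54 -375.69   35.  ]
 [ 421.77 -354.99   35.  ]
 [ 500.95  -90.1    35.  ]]
centre [ 497.26 -233.32   35.  ] len 275.9505936279865 yaw y [0.29 0.96] hole2 [ 523.41 -147.2 ] xdir [143.58 -43.11   0.  ]
hole [ 524.29 -147.22   35.  ] [ 523.8  -140.39   35.  ]
lens (array([606.38,  21.68,  90.92]), np.float64(1.1874284054279913))
salt [ 653.66 -140.3     0.  ]
timer [379.07  32.05   0.  ]
```

```bash
python3 - <<'E'
from h import *
np.set_printoptions(precision=2,suppress=True)
t=np.array([[321.59,168.49],[341.38,174.03],[319.49,178.62],[338.82,183.92],[329.85,177.1]])
s=np.array([[285.55,197.],[301.08,190.79],[291.11,204.37],[304.64,199.02],[296.6,196.8]])
sg=np.array([[1,1],[1,-1],[-1,1],[-1,-1]])
def model(p):
    az=p[3];n=np.array([np.sin(.61)*np.cos(az),np.sin(.61)*np.sin(az),np.cos(.61)])
    y=np.array([np.sin(az),-np.cos(az),0]);y=-y if y[1]<0 else y; x=np.cross(y,n)
    x=x if x[0]>0 else -x
    L=np.array([p[0],p[1],95.])
    return np.vstack([L-p[6]*n+a*p[4]*x+b*p[5]*y for a,b in sg]+[L]),n
w=np.ones((5,1));w[1]=.2
def f(p):
    P,_=model(p); return np.r_[(proj("top",P)+p[7:9]*0-t).ravel(),((proj("scene",P)-p[7:9]-s)*w).ravel(),p[7:9]]
r=least_squares(f,[606,20,95,2.85,17,25,20,0,0]);print(r.x,r.cost,f(r.x)); print(model(r.x)[1])
# top only, scale from dots
g=lambda p:np.r_[f(np.r_[p,0,0])[:10]]
r2=least_squares(g,[606,20,95,2.85,17,25,20]);print(r2.x,r2.cost)
print(np.rad2deg(np.arctan2(.29,-.957))+0, "rack -x az",np.arctan2(43.11,-143.58))
print(R.from_rotvec(env.observe()["eef_rot"]).as_matrix())
E
```

```text
[  605.14    22.28 -1749.3      2.87    13.98    26.38     9.11     0.16
    -0.59] 0.6714892163060805 [-0.    0.01  0.1  -0.05 -0.28 -0.21  0.06 -0.05 -0.13  0.29  0.25 -0.18
 -0.37  0.24  0.13 -0.06 -0.06  0.21 -0.08 -0.61  0.16 -0.59]
[-0.55  0.15  0.82]
[  605.83    21.82 -5438.39     2.87    14.05    26.03     6.51] 0.02967459493537163
163.14160123226173 rack -x az 2.849905846273599
[[ 0.89  0.45 -0.  ]
 [ 0.45 -0.89  0.  ]
 [ 0.   -0.   -1.  ]]
```

{"fn": "apply_moves", "kwargs": {
  "deltas": [0, 0, 0, -10.5, 8.5, 0, 0, 0, -10.5, 8.5, 0, 0, 0, -10.5, 8.5, 0, 0, 0, -10.5, 8.5, 0, 0, 0, -10.5, 8.5, 0, 0, 0, -10.5, 8.5, 0, 0, 0, -10.5, 8.5, 0, 0, 0, -10.5, 8.5, 0, 0, 0, -10.5, 8.5, 0, 0, 0, -10.5, 8.5, 0, 0, 0, -10.5, 8.5, 0, 0, 0, -10.5, 8.5, 0, 0, 0, -10.5, 8.5, 0, 0, 0, 0, 8.5]
}}

```text
time: 3.25
eef_pos: [323.8, -648.6, 231.0]
eef_rot: [0.467, 3.107, 0.001]
force: [1.1, 0.0, -0.6]
gripper_width: 0.995
grasp_force: 0.0
```

```bash
cat > go.py <<'E'
import sys
from h import *
def go(target):
    o=env.observe();M=R.from_rotvec(o["eef_rot"]).as_matrix()
    print("t",o["time"],"tcp",o["eef_pos"].round(1),"xaz",np.rad2deg(np.arctan2(M[1,0],M[0,0])).round(2),"tilt",M[2].round(3),"w",round(o["gripper_width"],3),"gf",round(o["grasp_force"],1),"F",o["force"].round(1))
    for t in target: print("cm in tool axes:",(M.T@(np.array(t)-o["eef_pos"])/10).round(2))
if __name__=="__main__": go([list(map(float,a.split(","))) for a in sys.argv[1:]])
E
python3 go.py 520,-150,230 438.7,285,230 438.7,285,60
```

```text
t 3.25 tcp [ 323.8 -648.6  231. ] xaz 162.92 tilt [ 0.  0. -1.] w 0.995 gf 0.0 F [ 1.1  0.  -0.6]
cm in tool axes: [-4.11 53.42  0.13]
cm in tool axes: [16.44 92.62  0.15]
cm in tool axes: [16.44 92.61 17.15]
```

{"fn": "apply_moves", "kwargs": {
  "deltas": [-0.4, 4.85, 0, -1, 8.5, -0.4, 4.85, 0, 0, 8.5, -0.4, 4.85, 0, 0, 8.5, -0.4, 4.85, 0, 0, 8.5, -0.4, 4.85, 0, 0, 8.5, -0.4, 4.85, 0, 0, 8.5, -0.4, 4.85, 0, 0, 8.5, -0.4, 4.85, 0, 0, 8.5, -0.4, 4.85, 0, 0, 8.5, -0.4, 4.85, 0, 0, 8.5, -0.4, 4.85, 0, 0, 8.5, 2.25, 4.35, 0, 0, 8.5, 2.25, 4.35, 0, 0, 8.5, 2.25, 4.35, 0, 0, 8.5, 2.25, 4.35, 0, 0, 8.5, 2.25, 4.35, 0, 0, 8.5, 2.25, 4.35, 0, 0, 8.5, 2.25, 4.35, 0, 0, 8.5, 2.25, 4.35, 0, 0, 8.5, 2.25, 4.35, 0, 0, 8.5]
}}

```text
time: 5.75
eef_pos: [426.4, 285.8, 231.6]
eef_rot: [0.441, 3.11, 0.0]
force: [0.8, 0.1, 0.1]
gripper_width: 0.995
grasp_force: 0.0
```

```bash
python3 - <<'E'
from go import *
go([[438.7,285,230],[438.7,285,65]])
for n in("top","scene"):
    im=env.read_camera(n);cv2.imwrite(f"pics/{n}1.png",im[:,:,::-1])
    try: print(n,blob(im,GR),onz(n,blob(im,GR)[0],105))
    except Exception as e: print(e)
E
```

```text
t 5.75 tcp [426.4 285.8 231.6] xaz 163.84 tilt [-0.001  0.    -1.   ] w 0.995 gf 0.0 F [0.8 0.1 0.1]
cm in tool axes: [-1.21  0.27  0.16]
cm in tool axes: [-1.19  0.26 16.66]
top (array([nan, nan]), 0) [nan nan nan]
scene (array([298.81481481, 246.62962963]), 27) [439.98311299 284.06460109 105.        ]h.py:22: RuntimeWarning: Mean of empty slice.
  v,u=np.nonzero(m); return np.array([u.mean(),v.mean()]),len(u)
  ret = ret.dtype.type(ret / rcount)
```

{"fn": "apply_moves", "kwargs": {
  "deltas": [-1.2, 0.25, 0, 0, 6.8, 0, 0, 3, 0, 6.8, 0, 0, 3, 0, 6.8, 0, 0, 3, 0, 6.8, 0, 0, 3, 0, 6.8, 0, 0, 2.5, 0, 6.8, 0, 0, 2.0, 0, 6.8, 0, 0, 0, 0, 6.8, 0, 0, 0, 0, 3, 0, 0, 0, 0, 3, 0, 0, 0, 0, 3, 0, 0, 0, 0, 3, 0, 0, 0, 0, 3],
  "grip_force": 50
}}

```text
time: 7.48
eef_pos: [439.7, 283.7, 67.2]
eef_rot: [0.435, 3.109, 0.001]
force: [1.2, -0.4, 6.1]
gripper_width: 0.466
grasp_force: 50.7
```

```bash
python3 go.py 524,-146.5,220
```

```text
t 7.475 tcp [439.7 283.7  67.2] xaz 164.07 tilt [-0.002  0.001 -1.   ] w 0.466 gf 50.7 F [ 1.2 -0.4  6.1]
cm in tool axes: [-19.94 -39.04 -15.28]
```

{"fn": "apply_moves", "kwargs": {
  "deltas": [0, 0, -2, 0, 3, 0, 0, -4, 0, 3, 0, 0, -4, 0, 3, 0, 0, -4, 0, 3, 0, 0, -1, 0, 3, -2, -3.9, 0, 0, 3, -2, -3.9, 0, 0, 3, -2, -3.9, 0, 0, 3, -2, -3.9, 0, 0, 3, -2, -3.9, 0, 0, 3, -2, -3.9, 0, 0, 3, -2, -3.9, 0, 0, 3, -2, -3.9, 0, 0, 3, -2, -3.9, 0, 0, 3, -2, -3.9, 0, 0, 3, 0, 0, 5, 0, 3, 0, 0, 0, 0, 3]
}}

```text
time: 9.6
eef_pos: [519.5, -146.7, 162.3]
eef_rot: [-0.435, -3.1, -0.001]
force: [-0.3, 0.9, -2.4]
gripper_width: 0.461
grasp_force: 50.8
```

```bash
python3 - <<'E'
from go import *
go([[524,-147,85],[524,-147,77]])
for n in("top","scene"):
    im=env.read_camera(n);cv2.imwrite(f"pics/{n}2.png",im[:,:,::-1])
a=cv2.resize(im[140:240,290:410],None,fx=6,fy=6,interpolation=3);cv2.imwrite("pics/s2c.png",a[:,:,::-1])
E
```

```text
t 9.6 tcp [ 519.5 -146.7  162.3] xaz 164.03 tilt [ 0.011 -0.001 -1.   ] w 0.461 gf 50.8 F [-0.3  0.9 -2.4]
cm in tool axes: [-0.53  0.1   7.72]
cm in tool axes: [-0.53  0.1   8.52]
```

View pics/s2c.png

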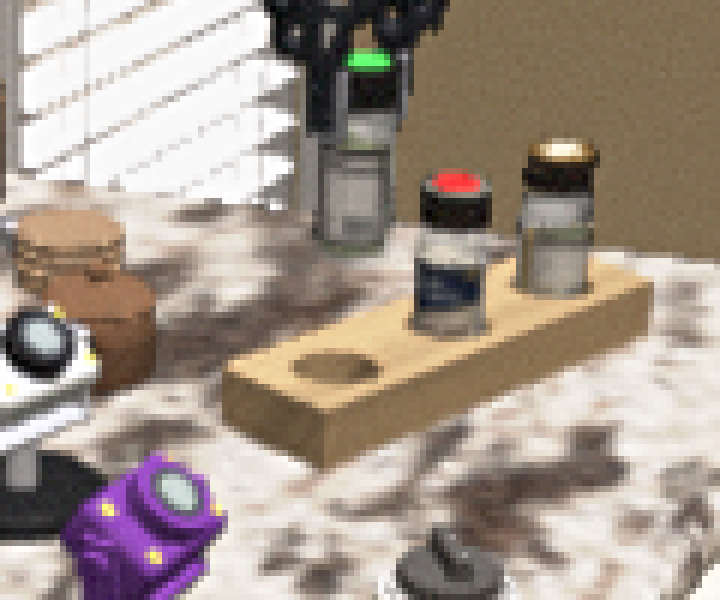

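The crop shows the green jar in the grip above the rack (base at scene ≈(348,180)), red jar untouched. Moving over the pocket and looking again from close by.

{"fn": "apply_moves", "kwargs": {
  "deltas": [-0.5, 0.1, 2.5, 0, 3, 0, 0, 2, 0, 3, 0, 0, 0, 0, 3, 0, 0, 0, 0, 3]
}}

```text
time: 10.2
eef_pos: [530.2, -146.3, 122.9]
eef_rot: [0.433, 3.109, -0.0]
force: [0.6, 0.7, -0.7]
gripper_width: 0.468
grasp_force: 50.9
```

```bash
python3 - <<'E'
from go import *
np.set_printoptions(precision=1,suppress=True)
go([[524,-147,85]])
o=env.observe()["eef_pos"]
for n in("top","scene"):
    im=env.read_camera(n);cv2.imwrite(f"pics/{n}3.png",im[:,:,::-1])
    for t,P in(("jar_green",o-[0,0,67]),("jar_green_centre",o-[0,0,14.5])):
        print(n,t,proj(n,P),[(round(d["p"],2),d["xy"]) for d in env.mark_of(n,t)][:2])
    print(n,"dot",proj(n,o+[0,0,38]),blob(im,GR))
a=cv2.resize(im[150:230,310:410],None,fx=7,fy=7,interpolation=3);cv2.imwrite("pics/s3c.png",a[:,:,::-1])
E
```

```text
t 10.2 tcp [ 530.2 -146.3  122.9] xaz 164.14 tilt [-0.  0. -1.] w 0.468 gf 50.9 F [ 0.6  0.7 -0.7]
cm in tool axes: [ 0.6 -0.2  3.8]
top jar_green [[394.4 209.4]] [(0.67, [392.4, 209.0]), (0.37, [389.4, 165.1])]
top jar_green_centre [[397.8 205.7]] [(0.72, [399.4, 206.2]), (0.24, [250.9, 171.8])]
top dot [[401.4 201.7]] (array([nan, nan]), 0)
scene jar_green [[344.7 193.8]] [(0.93, [345.8, 195.5])]
scene jar_green_centre [[345.4 178.3]] [(0.9, [346.0, 180.0])]
scene dot [[346.1 162.3]] (array([347.8, 162.2]), 13)h.py:22: RuntimeWarning: Mean of empty slice.
  v,u=np.nonzero(m); return np.array([u.mean(),v.mean()]),len(u)
  ret = ret.dtype.type(ret / rcount)
```

View pics/s3c.png

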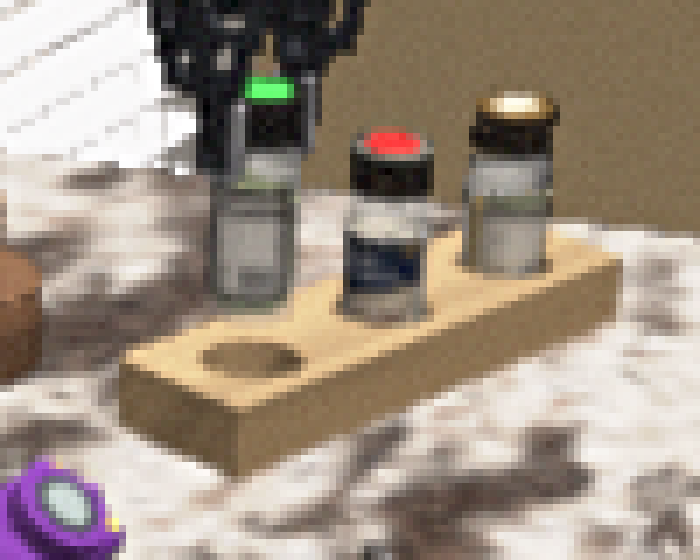

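The crop shows the jar hanging above the empty pocket (pocket centre scene ≈(346,201)), slightly to the far side. I correct by 6 mm and lower.

{"fn": "apply_moves", "kwargs": {
  "deltas": [0.6, -0.2, 0, 0, 3, 0, 0, 0, 0, 3, 0, 0, 0.8, 0, 3, 0, 0, 0.8, 0, 3, 0, 0, 0.8, 0, 3, 0, 0, 0.5, 0, 3, 0, 0, 0, 0, 3]
}}

```text
time: 11.38
eef_pos: [532.6, -147.6, 96.7]
eef_rot: [0.431, 3.094, 0.001]
force: [5.2, -1.7, 20.1]
gripper_width: 0.466
grasp_force: 49.9
```

```bash
python3 go.py 524,-147,77
```

```text
t 11.375 tcp [ 532.6 -147.6   96.7] xaz 164.12 tilt [-0.018  0.003 -1.   ] w 0.466 gf 49.9 F [ 5.2 -1.7 20.1]
cm in tool axes: [ 0.88 -0.19  1.95]
```

{"fn": "apply_moves", "kwargs": {
  "deltas": [0, 0, -1.5, 0, 3, 0, 0, -0.5, 0, 3, 0, 0, 0, 0, 3, 0, 0, 0, 0, 3, 0, 0, 0, 0, 3]
}}

```text
time: 12.0
eef_pos: [522.1, -147.2, 111.7]
eef_rot: [-0.435, -3.11, -0.0]
force: [-0.2, 0.3, -0.5]
gripper_width: 0.464
grasp_force: 51.0
```

```bash
python3 - <<'E'
from go import *
np.set_printoptions(precision=1,suppress=True)
go([[524,-147,100]])
o=env.observe();print(o["qvel"]);o=o["eef_pos"]
for n in("top","scene"):
    im=env.read_camera(n);cv2.imwrite(f"pics/{n}4.png",im[:,:,::-1])
    for t,P in(("jar_green",o-[0,0,67]),("jar_green_centre",o-[0,0,14.5])):
        print(n,t,proj(n,P),[(round(d["p"],2),d["xy"]) for d in env.mark_of(n,t)][:1])
go([])
E
```

```text
t 12.0 tcp [ 522.1 -147.2  111.7] xaz 164.08 tilt [ 0. -0. -1.] w 0.464 gf 51.0 F [-0.2  0.3 -0.5]
cm in tool axes: [-0.2  0.1  1.2]
[-0.  0. -0. -0. -0. -0.  0.]
top jar_green [[394.2 213.2]] [(0.72, [393.2, 216.8])]
top jar_green_centre [[397.4 209.7]] [(0.73, [397.5, 209.9])]
scene jar_green [[346.9 197.5]] [(0.88, [348.3, 199.1])]
scene jar_green_centre [[347.7 182.1]] [(0.68, [349.4, 180.9])]
t 12.3 tcp [ 522.8 -147.2  112.2] xaz 164.08 tilt [ 0. -0. -1.] w 0.463 gf 51.0 F [-0.3  0.5 -1.2]
```

```bash
python3 - <<'E'
import cv2,numpy as np
a=cv2.imread("pics/scene4.png")[150:225,320:390];b=cv2.imread("pics/top4.png")[180:240,370:450]
a=cv2.resize(a,None,fx=5.3,fy=5.3,interpolation=3);b=cv2.resize(b,(530,397),interpolation=3)
h=max(a.shape[0],b.shape[0]);p=lambda i:cv2.copyMakeBorder(i,0,h-i.shape[0],0,0,0)
c=np.hstack([p(a),p(b)]);c=c[:,:800] if c.shape[1]<=800 else cv2.resize(c,(800,int(h*800/c.shape[1])));print(c.shape);cv2.imwrite("pics/c4.png",c)
E
```

```text
(353, 800, 3)
```

View pics/c4.png

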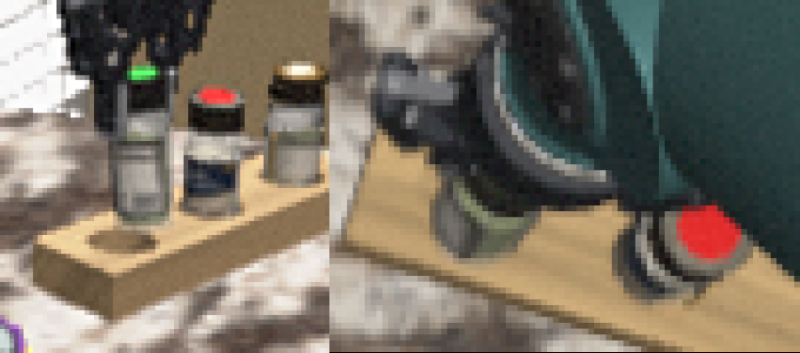

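The view shows the green jar tilted about 4° in the grip (base towards the robot). Its near edge had caught the pocket rim, so the pocket lies about 5 mm farther out than I aimed. Shifting out, lowering with a light grip.

{"fn": "apply_moves", "kwargs": {
  "deltas": [-1.1, 0.0, 0, 0, 3, 0, 0, 0, 0, 3, 0, 0, 0, 0, 3, 0, 0, 0.8, 0, 3, 0, 0, 0.6, 0, 3, 0, 0, 0.4, 0, 3, 0, 0, 0, 0, 3],
  "grip_force": 25
}}

```text
time: 13.18
eef_pos: [536.4, -150.0, 95.6]
eef_rot: [0.433, 3.106, 0.001]
force: [1.4, 0.3, 4.1]
gripper_width: 0.459
grasp_force: 52.2
```

```bash
python3 - <<'E'
from go import *
np.set_printoptions(precision=1,suppress=True)
go([[524,-147,77]])
o=env.observe();o=o["eef_pos"]
for n in("top","scene"):
    im=env.read_camera(n);cv2.imwrite(f"pics/{n}5.png",im[:,:,::-1])
    for t,P in(("jar_green",o-[0,0,67]),("jar_green_centre",o-[0,0,14.5])):
        print(n,t,proj(n,P),[(round(d["p"],2),d["xy"]) for d in env.mark_of(n,t)][:1])
print(blob(im,GR),proj("scene",o+[0,0,38]))
E
```

```text
t 13.175 tcp [ 536.4 -150.    95.6] xaz 164.13 tilt [-0.  0. -1.] w 0.459 gf 52.2 F [1.4 0.3 4.1]
cm in tool axes: [ 1.3 -0.1  1.9]
top jar_green [[394.2 208.9]] [(0.53, [392.8, 215.1])]
top jar_green_centre [[397.4 205.3]] [(0.54, [398.4, 207.7])]
scene jar_green [[343.  200.9]] [(0.74, [347.0, 200.8])]
scene jar_green_centre [[343.7 185.7]] [(0.74, [345.6, 184.7])]
(array([345.9, 168.9]), 12) [[344.4 170. ]]
```

{"fn": "apply_moves", "kwargs": {
  "deltas": [0.1, 0, 0.4, 0, 3, 0.1, 0, 0.4, 0, 3, 0.1, 0, 0.4, 0, 3, 0, 0, 0, 0, 3],
  "grip_force": 20
}}

```text
time: 13.98
eef_pos: [534.4, -148.8, 82.7]
eef_rot: [0.433, 3.104, 0.004]
force: [5.9, -0.2, 0.1]
gripper_width: 0.468
grasp_force: 51.5
```

```bash
python3 go.py 524,-147,77
```

```text
t 13.975 tcp [ 534.4 -148.8   82.7] xaz 164.1 tilt [-0.007  0.004 -1.   ] w 0.468 gf 51.5 F [ 5.9 -0.2  0.1]
cm in tool axes: [ 1.05 -0.12  0.56]
```

{"fn": "apply_moves", "kwargs": {
  "deltas": [0.1, 0, 0.3, 0, 3, 0.1, 0, 0.2, 0, 3, 0, 0, 0, 0, 3, 0, 0, 0, 0, 6.2, 0, 0, 0, 0, 6.2, 0, 0, 0, 0, 6.2]
}}

```text
time: 14.72
eef_pos: [527.0, -148.9, 76.6]
eef_rot: [-0.435, -3.109, 0.001]
force: [-0.1, 0.0, -0.3]
gripper_width: 0.72
grasp_force: 0.0
```

```bash
python3 - <<'E'
from go import *
np.set_printoptions(precision=1,suppress=True)
go([[524,-147,77]])
im=env.read_camera("scene");b,n=blob(im,GR);print(b,n,onz("scene",b,115))
for t in("jar_green","jar_green_centre","jar_red_centre"): print(t,env.mark_of("scene",t)[:1])
cv2.imwrite("pics/scene6.png",im[:,:,::-1])
E
```

```text
t 14.725 tcp [ 527.  -148.9   76.6] xaz 164.07 tilt [ 0. -0. -1.] w 0.72 gf 0.0 F [-0.1  0.  -0.3]
cm in tool axes: [ 0.3  0.1 -0. ]
[346.9 176.5] 18 [ 525.7 -147.5  115. ]
jar_green [{'xy': [345.0, 206.5], 'p': 0.69}]
jar_green_centre [{'xy': [347.4, 194.0], 'p': 0.9}]
jar_red_centre [{'xy': [364.4, 185.7], 'p': 0.9}]
```

{"fn": "apply_moves", "kwargs": {
  "deltas": [0, 0, -2, 0, 6.2, 0, 0, -3, 0, 6.2, 0, 0, -4, 0, 6.2, 0, 0, -2, 0, 6.2, 0.1, -3, 0, 0, 6.2, 0.1, -3, 0, 0, 6.2, 0.1, -2.9, 0, 0, 6.2, 0, 0, 0, 0, 6.2, 0, 0, 0, 0, 6.2]
}}

```text
time: 16.05
eef_pos: [501.5, -232.6, 187.3]
eef_rot: [0.434, 3.111, 0.001]
force: [1.0, 0.8, -0.6]
gripper_width: 0.726
grasp_force: 0.0
```

```bash
python3 - <<'E'
from go import *
np.set_printoptions(precision=1,suppress=True)
go([[500,-234,76]])
im=env.read_camera("scene");b,n=blob(im,GR);print(b,n,onz("scene",b,115))
b,n=blob(im,RD,(355,160,375,180));print(b,n,onz("scene",b,115))
for t in("jar_green","jar_green_centre","jar_red_centre"): print(t,env.mark_of("scene",t)[:1])
a=cv2.resize(im[130:230,310:410],None,fx=6,fy=6,interpolation=3);cv2.imwrite("pics/s7c.png",a[:,:,::-1])
E
```

```text
t 16.05 tcp [ 501.5 -232.6  187.3] xaz 164.11 tilt [-0.  0. -1.] w 0.726 gf 0.0 F [ 1.   0.8 -0.6]
cm in tool axes: [ 0.1 -0.2 11.1]
[347.6 176.6] 16 [ 523.4 -147.6  115. ]
[365.8 169.8] 8 [ 499.9 -236.3  115. ]
jar_green [{'xy': [344.1, 207.4], 'p': 0.65}]
jar_green_centre [{'xy': [348.2, 190.7], 'p': 0.75}]
jar_red_centre [{'xy': [362.9, 184.5], 'p': 0.88}]
```

View pics/s7c.png

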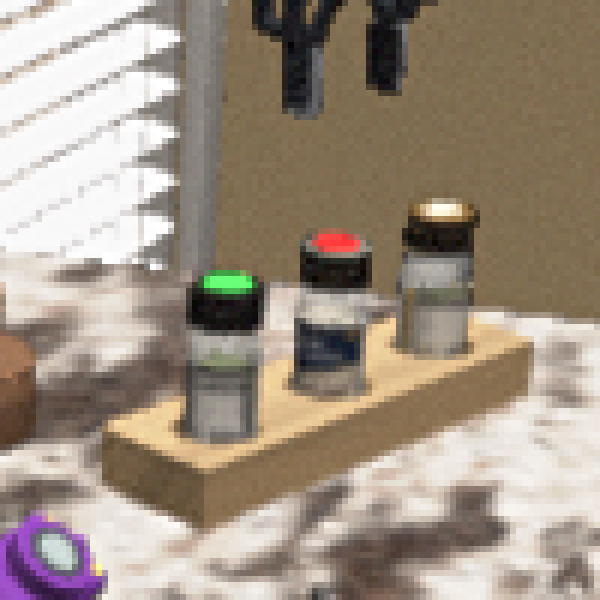

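The green jar stands fully down in its pocket (dot ≈(348,176)), at the same height and lean as the others. The open gripper hangs above the red jar. I take the red jar now.

{"fn": "apply_moves", "kwargs": {
  "deltas": [0.1, -0.2, 3, 0, 6.2, 0, 0, 3, 0, 6.2, 0, 0, 3, 0, 6.2, 0, 0, 2, 0, 6.2, 0, 0, 0, 0, 6.2, 0, 0, 0, 0, 3, 0, 0, 0, 0, 3, 0, 0, 0, 0, 3, 0, 0, 0, 0, 3],
  "grip_force": 35
}}

```text
time: 17.38
eef_pos: [500.6, -235.3, 78.2]
eef_rot: [0.435, 3.109, -0.0]
force: [-1.0, 0.6, 4.5]
gripper_width: 0.467
grasp_force: 35.5
```

```bash
python3 go.py 500,-234,180
```

```text
t 17.375 tcp [ 500.6 -235.3   78.2] xaz 164.08 tilt [-0.002  0.    -1.   ] w 0.467 gf 35.5 F [-1.   0.6  4.5]
cm in tool axes: [  0.07   0.1  -10.18]
```

{"fn": "apply_moves", "kwargs": {
  "deltas": [0, 0, -1.5, 0, 3, 0, 0, -3, 0, 3, 0, 0, -3, 0, 3, -3.5, 0, 0, 0, 3, -3.2, 0, 0, 0, 3, 0, 0, 0, 0, 3, 0, 0, 0, 0, 3, 0, 0, 3, 0, 3, 0, 0, 3, 0, 3, 0, 0, 1.2, 0, 3, 0, 0, 0, 0, 3, 0, 0, 0, 0, 3]
}}

```text
time: 18.88
eef_pos: [564.8, -253.7, 81.4]
eef_rot: [0.435, 3.11, -0.0]
force: [-0.3, 0.4, -0.2]
gripper_width: 0.47
grasp_force: 35.4
```

```bash
cat > tilt.py <<'E'
from go import *
np.set_printoptions(precision=1,suppress=True)
def tilt(save=None):
    o=env.observe();M=R.from_rotvec(o["eef_rot"]).as_matrix();go([])
    G=o["eef_pos"]-19*M[:,2]
    for n in("scene","top"):
        im=env.read_camera(n)
        if save: cv2.imwrite(f"pics/{n}{save}.png",im[:,:,::-1])
        m=(im[:,:,0]>150)&(im[:,:,1]<70)&(im[:,:,2]<70)
        ci=proj(n,G)[0];v,u=np.nonzero(m);k=np.hypot(u-ci[0],v-ci[1])<30
        red=np.array([u[k].mean(),v[k].mean()]) if k.sum()>2 else None
        b=env.mark_of(n,"jar_red_base");c=env.mark_of(n,"jar_red_centre")
        f=lambda l:[(round(d["p"],2),np.round(d["xy"],1)) for d in l if np.hypot(*(np.array(d["xy"])-ci))<60][:1]
        print(n,"grasp px",ci,"red",red,k.sum(),"base",f(b),"centre",f(c))
        for th in np.deg2rad([0,20,30,35,40]):
            a=np.sin(th)*M[:,0]-np.cos(th)*M[:,2]
            print("  th",round(np.rad2deg(th)),"base",proj(n,G-84*a)[0],"centre",proj(n,G-32*a)[0],"lid",proj(n,G+21*a)[0])
if __name__=="__main__": tilt(sys.argv[1])
E
python3 tilt.py 8
```

```text
t 18.875 tcp [ 564.8 -253.7   81.4] xaz 164.08 tilt [-0. -0. -1.] w 0.47 gf 35.4 F [-0.3  0.4 -0.2]
scene grasp px [349.7 168.9] red [350.8 163.4] 8 base [(0.43, array([352.7, 194.3]))] centre [(0.48, array([352.9, 180.1]))]
  th 0 base [348.5 191.9] centre [349.2 177.8] lid [350. 163.]
  th 20 base [342.3 188.2] centre [346.8 176.4] lid [351.6 163.9]
  th 30 base [339.5 185.5] centre [345.7 175.4] lid [352.3 164.6]
  th 35 base [338.3 184. ] centre [345.2 174.8] lid [352.7 165. ]
  th 40 base [337.1 182.4] centre [344.8 174.2] lid [353.  165.4]
top grasp px [439.7 193. ] red [441.2 195.6] 21 base [(0.76, array([432. , 201.7]))] centre [(0.18, array([391.6, 212.9]))]
  th 0 base [431.6 199.5] centre [436.5 195.6] lid [441.9 191.2]
  th 20 base [434.5 189.1] centre [437.6 191.4] lid [441.1 194. ]
  th 30 base [436.2 184. ] centre [438.3 189.4] lid [440.6 195.4]
  th 35 base [437.1 181.5] centre [438.7 188.4] lid [440.4 196.1]
  th 40 base [438.1 179.1] centre [439.1 187.5] lid [440.1 196.7]
```

{"fn": "apply_moves", "kwargs": {
  "deltas": [0.5, 0, 0, 0, 3, 0.5, 0, 0, 0, 3, 0.5, 0, 0, 0, 3, 0.5, 0, 0, 0, 3, 0.5, 0, 0, 0, 3, 0.5, 0, 0, 0, 3, 0.5, 0, 0, 0, 3, 0.5, 0, 0, 0, 3, 0.5, 0, 0, 0, 3, 0, 0, 0, 0, 3]
}}

```text
time: 20.42
eef_pos: [519.6, -240.9, 80.0]
eef_rot: [-0.435, -3.109, -0.0]
force: [2.4, 0.4, 2.1]
gripper_width: 0.463
grasp_force: 35.7
```

```bash
python3 tilt.py 9
```

```text
t 20.425 tcp [ 519.6 -240.9   80. ] xaz 164.08 tilt [ 0. -0. -1.] w 0.463 gf 35.7 F [2.4 0.4 2.1]
scene grasp px [360.5 172.9] red [362.4 168.3] 18 base [(0.63, array([350.3, 189.7]))] centre [(0.62, array([358. , 180.4]))]
  th 0 base [359.  196.3] centre [359.9 181.9] lid [360.8 166.8]
  th 20 base [352.6 192.5] centre [357.4 180.5] lid [362.5 167.7]
  th 30 base [349.8 189.7] centre [356.3 179.4] lid [363.3 168.4]
  th 35 base [348.5 188.2] centre [355.8 178.8] lid [363.6 168.8]
  th 40 base [347.2 186.5] centre [355.3 178.2] lid [363.9 169.3]
top grasp px [435.3 210.8] red [435.7 215. ] 26 base [(0.62, array([433.1, 201.1]))] centre [(0.58, array([436.9, 208.1]))]
  th 0 base [427.4 216.2] centre [432.1 212.9] lid [437.4 209.3]
  th 20 base [430.4 205.7] centre [433.3 208.8] lid [436.6 212.2]
  th 30 base [432.1 200.6] centre [434.  206.7] lid [436.1 213.6]
  th 35 base [433.  198.2] centre [434.4 205.8] lid [435.9 214.2]
  th 40 base [433.9 195.8] centre [434.7 204.8] lid [435.6 214.9]
```

The pivot worked: the marks fit a tilt of about 32°, and the geometry gives about 34°. A small extra push, then to the camera with a firmer grip.

{"fn": "apply_moves", "kwargs": {
  "deltas": [0.2, 0, 0, 0, 3, 0, 0, 0, 0, 3, 0, 0, 0, 0, 2.9, -0.5, 0, -0.5, 0, 2.9, 0, 0, -3, 0, 2.9, 0, 0, -3, 0, 2.9, 0, 0, -3, 0, 2.9, 0, 0, -3, 0, 2.9, 0, 0, -3, 0, 2.9, 0, 0, -1, 0, 2.9],
  "grip_force": 60
}}

```text
time: 21.98
eef_pos: [522.6, -241.7, 246.2]
eef_rot: [-0.435, -3.109, 0.001]
force: [-0.1, 0.5, -1.2]
gripper_width: 0.464
grasp_force: 62.8
```

{"fn": "apply_moves", "kwargs": {
  "deltas": [1.2, 3.05, 0, 0, 2.9, 1.2, 3.05, 0, 0, 2.9, 1.2, 3.05, 0, 0, 2.9, 1.2, 3.05, 0, 0, 2.9, 1.2, 3.05, 0, 0, 2.9, 1.2, 3.05, 0, 0, 2.9, 1.2, 3.05, 0, 0, 2.9, 1.2, 3.05, 0, 0, 2.9, 1.2, 3.05, 0, 0, 2.9, 0, 0, 0, 0, 2.9, 0, 0, 0, 0, 2.9, 0, 0, 0, 0, 2.9]
}}

```text
time: 23.48
eef_pos: [494.8, 49.9, 244.6]
eef_rot: [-0.438, -3.109, 0.002]
force: [-0.5, -1.3, -0.8]
gripper_width: 0.459
grasp_force: 62.8
```

```bash
python3 tilt.py 10; python3 - <<'E'
import cv2,numpy as np
a=cv2.imread("pics/scene10.png")[120:240,250:390];b=cv2.imread("pics/top10.png")[140:240,280:400]
a=cv2.resize(a,(420,360),interpolation=3);b=cv2.resize(b,(380,316),interpolation=3)
cv2.imwrite("pics/c10.png",np.hstack([a,cv2.copyMakeBorder(b,0,44,0,0,0)]))
E
python3 go.py 491.2,53.7,245.7
```

```text
t 23.475 tcp [494.8  49.9 244.6] xaz 163.95 tilt [ 0. -0. -1.] w 0.459 gf 62.8 F [-0.5 -1.3 -0.8]
scene grasp px [327.7 147.5] red [329.6 141.2] 31 base [(0.9, array([316. , 168.1]))] centre [(0.88, array([323.5, 156.6]))]
  th 0 base [326.9 178.2] centre [327.4 159.5] lid [327.9 139.5]
  th 20 base [319.2 173.6] centre [324.4 157.8] lid [330.  140.6]
  th 30 base [315.8 170.2] centre [323.  156.4] lid [330.9 141.5]
  th 35 base [314.2 168.3] centre [322.4 155.7] lid [331.4 142. ]
  th 40 base [312.7 166.2] centre [321.8 154.9] lid [331.8 142.5]
top grasp px [316.8 208.4] red None 0 base [] centre []
  th 0 base [317.7 214.9] centre [317.1 211. ] lid [316.5 206.5]
  th 20 base [321.2 202.7] centre [318.6 206.1] lid [315.5 210. ]
  th 30 base [322.8 196.7] centre [319.2 203.7] lid [315.1 211.6]
  th 35 base [323.6 193.8] centre [319.5 202.5] lid [314.9 212.4]
  th 40 base [324.3 191. ] centre [319.8 201.4] lid [314.7 213.2]
t 23.775 tcp [495.3  51.  245.3] xaz 164.02 tilt [ 0. -0. -1.] w 0.462 gf 62.8 F [-0.2 -0.1 -1.7]
cm in tool axes: [ 0.47  0.15 -0.04]
```

View pics/c10.png

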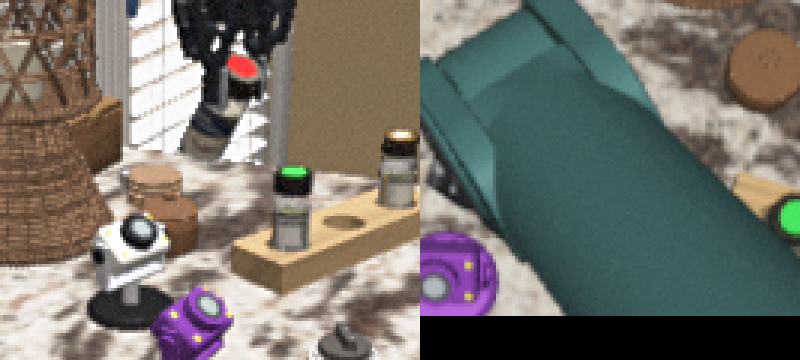

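```bash
cat > sil.py <<'E'
from go import *
np.set_printoptions(precision=2,suppress=True)
def cyl(G,M,th,d,ax=0):
    a=np.sin(th)*(np.cos(ax)*M[:,0]+np.sin(ax)*M[:,1])-np.cos(th)*M[:,2]
    p=np.linspace(0,2*np.pi,40);u=np.cross(a,[0,0,1.]) if abs(th)>.01 else M[:,0];u=u/np.linalg.norm(u);v=np.cross(a,u)
    c=20.5*(np.cos(p)[:,None]*u+np.sin(p)[:,None]*v)
    return G-d*a+c,G+(105-d)*a+c,a
def mask(poly,up=4):
    m=np.zeros((400*up,640*up),np.uint8);cv2.fillConvexPoly(m,cv2.convexHull((poly*up).astype(np.int32)),1)
    return cv2.resize(m.astype(np.float32),(640,400),interpolation=cv2.INTER_AREA)
o=env.observe();M=R.from_rotvec(o["eef_rot"]).as_matrix();G=o["eef_pos"]-19*M[:,2]
acc=0;B=[];C=[];D=[]
for i in range(4):
    im=env.read_camera("scene")
    r=[d for d in env.regions_of("scene","jar_red") if d["p"]>.3]
    r=max(r,key=lambda d:-np.hypot(*(np.array([(d["box"][0]+d["box"][2])/2,(d["box"][1]+d["box"][3])/2])-proj("scene",G)[0])))
    acc=acc+r["region"].astype(float);print(r["box"],r["p"])
    for n,l in(("jar_red_base",B),("jar_red_centre",C)):
        q=env.mark_of("scene",n)
        if q: l.append(q[0]["xy"])
    D.append(blob(im,RD,(300,120,350,160))[0])
acc/=4;print("base",np.mean(B,0),"centre",np.mean(C,0),"dot",np.mean(D,0))
np.save("acc.npy",acc)
g=proj("scene",G)[0]
a35=cyl(G,M,.61,87)[2]
yy,xx=np.mgrid[:400,:640]
# only the part below the fingers, away from their occlusion
q=proj("scene",G-25*a35)[0];dr=proj("scene",G-87*a35)[0]-g;dr/=np.linalg.norm(dr)
roi=((xx-q[0])*dr[0]+(yy-q[1])*dr[1]>0)&(np.hypot(xx-g[0],yy-g[1])<60)
best=[]
for th in np.deg2rad(np.arange(22,46,1.)):
    b,t,_=cyl(G,M,th,87);P=np.vstack([proj("scene",b),proj("scene",t)])
    e=min((np.abs(mask(P+[du,dv])-acc)[roi].sum(),du,dv) for du in np.arange(-2,3.1,.5) for dv in np.arange(-3,3.1,.5))
    best.append((round(np.rad2deg(th)),*map(float,e)))
for x in best: print(x)
E
python3 sil.py
```

```text
[309.2, 137.5, 334.7, 174.0] 0.93
[310.8, 137.7, 335.3, 173.1] 0.8
[308.2, 136.7, 333.0, 175.7] 0.97
[311.9, 137.3, 333.3, 177.6] 0.97
base [316.32 170.67] centre [329.   172.23] dot [329.42 141.15]
(22, 60.375, -1.0, -2.5)
(23, 56.625, -0.5, -2.5)
(24, 55.8125, -0.5, -2.0)
(25, 55.25, 0.0, -1.5)
(26, 52.625, 0.0, -1.5)
(27, 52.5625, 0.5, -1.0)
(28, 53.5, 1.0, -1.0)
(29, 50.6875, 1.0, -0.5)
(30, 52.3125, 1.5, -0.5)
(31, 50.3125, 1.5, 0.0)
(32, 54.75, 1.5, 0.5)
(33, 54.0, 2.0, 0.5)
(34, 56.0, 2.5, 1.0)
(35, 55.6875, 2.5, 1.5)
(36, 59.125, 3.0, 1.5)
(37, 59.625, 3.0, 2.0)
(38, 62.6875, 3.0, 2.5)
(39, 68.75, 3.0, 2.5)
(40, 73.8125, 3.0, 3.0)
(41, 80.75, 3.0, 3.0)
(42, 92.5, 3.0, 3.0)
(43, 106.625, 3.0, 3.0)
(44, 118.5625, 3.0, 3.0)
(45, 131.3125, 3.0, 3.0)
```

```bash
sed '/^acc=0/,$d' sil.py > cylh.py; python3 - <<'E'
from cylh import *
im=np.mean([env.read_camera("scene").astype(float) for _ in range(6)],0).astype(np.uint8);cv2.imwrite("pics/scene11.png",im[:,:,::-1])
l,t=302,132;c=cv2.resize(im[t:t+50,l:l+40,::-1],None,fx=10,fy=10,interpolation=2)
d=c.copy();base=None
for th,col in((28,(0,255,255)),(35,(255,0,255))):
    b,tp,a=cyl(G,M,np.deg2rad(th),87)
    off=np.array([329.42,141.15])-proj("scene",G+18*a)[0]; print(th,off)
    P=cv2.convexHull(np.vstack([proj("scene",b),proj("scene",tp)]).astype(np.float32)+off.astype(np.float32))
    cv2.polylines(d,[((P+.5-[l,t])*10).astype(np.int32)],True,col,1)
cv2.imwrite("pics/c11.png",np.hstack([c,d]))
E
```

```text
28 [-0.47 -0.92]
35 [-0.99 -1.51]
```

View pics/c11.png

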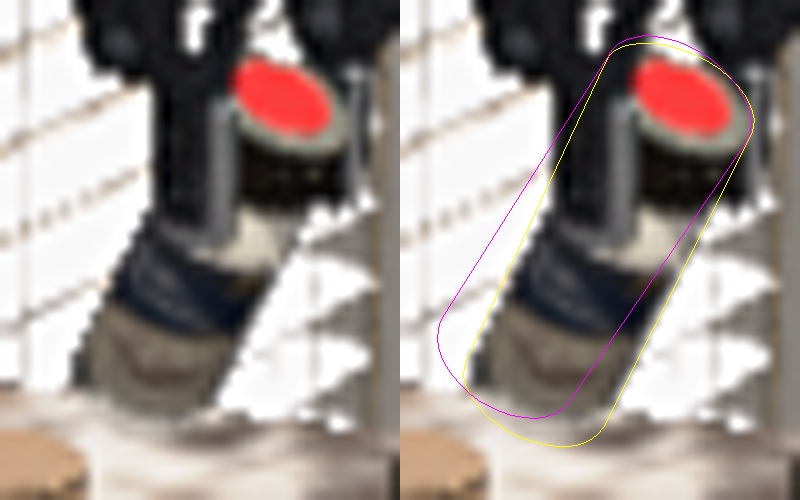

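```bash
cat > edge.py <<'E'
from cylh import *
def run(im):
    g=cv2.cvtColor(im,cv2.COLOR_RGB2GRAY).astype(float)
    L=[];Rr=[];Ls=[]
    p0=proj("scene",G-45*cyl(G,M,.55,87)[2])[0]; cx0,cy0=p0
    for row in range(int(cy0)-4,int(cy0)+9):
        s=g[row]; c=int(round(cx0-(row-cy0)*.5)); th=170
        i=c
        while s[i]<th and i<c+16:i+=1
        j=c
        while s[j]<th and j>c-16:j-=1
        if i<c+16: Rr.append((row,i-1+(th-s[i-1])/(s[i]-s[i-1])))
        if j>c-16: L.append((row,j+1-(th-s[j+1])/(s[j]-s[j+1])))
    for nm,e in(("L",L),("R",Rr)):
        e=np.array(e);k=np.polyfit(e[:,0],e[:,1],1);res=e[:,1]-np.polyval(k,e[:,0]);ok=abs(res)<.8
        k=np.polyfit(e[ok,0],e[ok,1],1);print(nm,"deg",np.rad2deg(np.arctan(-k[0])).round(1),"x at cy",np.polyval(k,cy0).round(1),ok.sum(),"rows",e[0,0],e[-1,0],res.round(1))
    for t in range(22,42,2):
        b,tp,a=cyl(G,M,np.deg2rad(t),87);out=[]
        P=cv2.convexHull(np.vstack([proj("scene",b),proj("scene",tp)]).astype(np.float32))[:,0]
        n=len(P);ls=sorted([(np.linalg.norm(P[i]-P[i-1]),i) for i in range(n)])[-2:]
        for _,i in ls:
            d=P[i]-P[i-1];out.append((round(float(P[i][0]+(cy0-P[i][1])*d[0]/d[1]),1),round(float(np.rad2deg(np.arctan(-d[0]/d[1]))),1)))
        print(t,sorted(out))
if __name__=="__main__":
    run(np.mean([env.read_camera("scene").astype(float) for _ in range(4)],0).astype(np.uint8)); go([])
E
python3 edge.py
```

```text
L deg 25.9 x at cy 312.5 13 rows 155.0 167.0 [-0.1  0.3 -0.1 -0.  -0.3  0.1 -0.2  0.3 -0.1  0.3 -0.2  0.2 -0.2]
R deg 26.3 x at cy 329.0 3 rows 155.0 167.0 [-1.5 -1.9 -2.8  2.5  2.3  2.1  1.4  0.9  0.3 -0.1 -0.6 -1.  -1.6]
22 [(314.6, 19.2), (331.2, 20.8)]
24 [(314.0, 21.1), (330.9, 22.7)]
26 [(313.4, 23.1), (330.5, 24.7)]
28 [(312.8, 25.0), (330.2, 26.7)]
30 [(312.1, 27.1), (329.8, 28.8)]
32 [(311.3, 29.1), (329.4, 31.0)]
34 [(310.5, 31.3), (328.9, 33.1)]
36 [(309.6, 33.5), (328.5, 35.4)]
38 [(308.7, 35.7), (328.0, 37.7)]
40 [(307.6, 38.0), (327.6, 40.1)]
t 25.075 tcp [495.3  51.5 245.3] xaz 164.08 tilt [ 0. -0. -1.] w 0.461 gf 62.8 F [-1.   0.  -0.8]
```

Left-edge slope (scene, around (312,161)) gives a tilt of 29°, so 6° are missing. The last picture agrees: the jar's edges are steeper than the 35° outline. Going back to the rack edge for another 8 mm of push.

{"fn": "apply_moves", "kwargs": {
  "deltas": [-1.2, -3.05, 0, 0, 2.9, -1.2, -3.05, 0, 0, 2.9, -1.2, -3.05, 0, 0, 2.9, -1.2, -3.05, 0, 0, 2.9, -1.2, -3.05, 0, 0, 2.9, -1.2, -3.05, 0, 0, 2.9, -1.2, -3.05, 0, 0, 2.9, -1.2, -3.05, 0, 0, 2.9, -1.2, -3.05, 0, 0, 2.9, -0.8, 0, 0, 0, 2.9, 0, 0, 3, 0, 3, 0, 0, 4, 0, 3, 0, 0, 4, 0, 3, 0, 0, 4, 0, 3, 0, 0, 1.6, 0, 3, 0, 0, 0, 0, 3, 0, 0, 0, 0, 3],
  "grip_force": 35
}}

```text
time: 27.2
eef_pos: [532.9, -244.2, 80.7]
eef_rot: [0.434, 3.109, -0.0]
force: [0.9, -0.6, -1.1]
gripper_width: 0.461
grasp_force: 62.8
```

```bash
python3 go.py 510.2,-238.3,80
```

```text
t 27.2 tcp [ 532.9 -244.2   80.7] xaz 164.09 tilt [-0.003  0.    -1.   ] w 0.461 gf 62.8 F [ 0.9 -0.6 -1.1]
cm in tool axes: [ 2.35 -0.05  0.07]
```

{"fn": "apply_moves", "kwargs": {
  "deltas": [0.5, 0, 0, 0, 3, 0.4, 0, 0, 0, 3, 0.4, 0, 0, 0, 3, 0.4, 0, 0, 0, 3, 0.4, 0, 0, 0, 3, 0.3, 0, 0, 0, 3, 0, 0, 0, 0, 3, 0, 0, 0, 0, 3]
}}

```text
time: 28.2
eef_pos: [513.9, -238.6, 81.4]
eef_rot: [0.433, 3.1, -0.0]
force: [5.6, -2.9, 3.2]
gripper_width: 0.459
grasp_force: 63.3
```

```bash
python3 go.py 510.2,-238.3,80
```

```text
t 28.2 tcp [ 513.9 -238.6   81.4] xaz 164.1 tilt [-0.011  0.001 -1.   ] w 0.459 gf 63.3 F [ 5.6 -2.9  3.2]
cm in tool axes: [ 0.36 -0.07  0.13]
```

{"fn": "apply_moves", "kwargs": {
  "deltas": [0.3, 0, 0, 0, 3, 0.2, 0, 0, 0, 3, 0, 0, 0, 0, 3, 0, 0, 0, 0, 3]
}}

```text
time: 28.7
eef_pos: [509.6, -237.3, 81.3]
eef_rot: [0.433, 3.099, 0.0]
force: [5.9, -0.6, 0.7]
gripper_width: 0.457
grasp_force: 62.7
```

```bash
python3 tilt.py 12
```

```text
t 28.7 tcp [ 509.6 -237.3   81.3] xaz 164.11 tilt [-0.  0. -1.] w 0.457 gf 62.7 F [ 5.9 -0.6  0.7]
scene grasp px [362.9 173.4] red [365.1 169.1] 20 base [(0.48, array([352.5, 187.6]))] centre [(0.71, array([356.2, 181.3]))]
  th 0 base [361.1 196.8] centre [362.2 182.4] lid [363.4 167.3]
  th 20 base [354.7 192.9] centre [359.7 181. ] lid [365.1 168.3]
  th 30 base [351.8 190.1] centre [358.6 179.9] lid [365.8 169. ]
  th 35 base [350.5 188.5] centre [358.1 179.3] lid [366.2 169.4]
  th 40 base [349.3 186.8] centre [357.6 178.6] lid [366.5 169.9]
top grasp px [434.1 214.8] red [433.7 219.6] 19 base [(0.66, array([433.3, 201.7]))] centre [(0.67, array([435.8, 208.4]))]
  th 0 base [426.3 219.4] centre [431.  216.6] lid [436.2 213.5]
  th 20 base [429.3 209. ] centre [432.2 212.5] lid [435.4 216.4]
  th 30 base [431.  203.9] centre [432.9 210.4] lid [434.9 217.7]
  th 35 base [431.9 201.4] centre [433.2 209.5] lid [434.7 218.4]
  th 40 base [432.9 199.1] centre [433.6 208.5] lid [434.4 219. ]
```

{"fn": "apply_moves", "kwargs": {
  "deltas": [-0.5, 0, -0.5, 0, 3, 0, 0, -3, 0, 3, 0, 0, -3, 0, 3, 0, 0, -3, 0, 3, 0, 0, -3, 0, 3, 0, 0, -3, 0, 3, 0, 0, -1, 0, 3, 1.1, 3.05, 0, 0, 3, 1.1, 3.05, 0, 0, 3, 1.1, 3.05, 0, 0, 3, 1.1, 3.05, 0, 0, 3, 1.1, 3.05, 0, 0, 3, 1.1, 3.05, 0, 0, 3, 1.1, 3.05, 0, 0, 3, 1.1, 3.05, 0, 0, 3, 1.1, 3.05, 0, 0, 3, 0, 0, 0, 0, 3, 0, 0, 0, 0, 3, 0, 0, 0, 0, 3]
}}

```text
time: 31.38
eef_pos: [488.1, 51.9, 243.7]
eef_rot: [-0.438, -3.109, 0.002]
force: [-0.1, 0.2, -1.3]
gripper_width: 0.462
grasp_force: 62.7
```

```bash
python3 edge.py; python3 tilt.py 13;python3 go.py 491.2,53.7,245.7
```

```text
L deg 28.5 x at cy 312.2 13 rows 156.0 168.0 [ 0.4  0.3 -0.3 -0.  -0.2 -0.2  0.1 -0.3  0.  -0.2  0.1 -0.   0.5]
R deg 24.9 x at cy 329.1 5 rows 156.0 168.0 [-1.2 -1.3 -2.9  2.6  1.9  1.5  1.1  0.6  0.2 -0.3 -0.6 -0.4 -1.3]
22 [(316.9, 19.4), (333.6, 20.9)]
24 [(316.3, 21.2), (333.3, 22.8)]
26 [(315.7, 23.2), (332.9, 24.8)]
28 [(315.1, 25.1), (332.5, 26.9)]
30 [(314.4, 27.2), (332.2, 29.0)]
32 [(313.7, 29.3), (331.8, 31.1)]
34 [(312.9, 31.4), (331.3, 33.3)]
36 [(311.9, 33.6), (330.9, 35.5)]
38 [(311.0, 35.9), (330.4, 37.9)]
40 [(309.9, 38.2), (330.0, 40.2)]
t 31.575 tcp [488.5  52.6 244.2] xaz 163.99 tilt [ 0. -0. -1.] w 0.463 gf 62.7 F [-0.6 -0.  -0.6]
t 31.575 tcp [488.5  52.6 244.2] xaz 163.99 tilt [ 0. -0. -1.] w 0.463 gf 62.7 F [-0.6 -0.  -0.6]
scene grasp px [329.4 148.3] red [331.7 142.4] 35 base [(0.75, array([315.4, 166.8]))] centre [(0.66, array([323.6, 157.1]))]
  th 0 base [328.5 179.1] centre [329.1 160.3] lid [329.7 140.3]
  th 20 base [320.8 174.5] centre [326.  158.6] lid [331.7 141.4]
  th 30 base [317.3 171.1] centre [324.6 157.3] lid [332.7 142.3]
  th 35 base [315.7 169.1] centre [324.  156.5] lid [333.1 142.8]
  th 40 base [314.2 167. ] centre [323.4 155.7] lid [333.5 143.4]
top grasp px [315.5 211.3] red None 0 base [] centre []
  th 0 base [316.5 217.5] centre [315.9 213.8] lid [315.2 209.6]
  th 20 base [320.  205.3] centre [317.3 208.9] lid [314.2 213. ]
  th 30 base [321.6 199.3] centre [317.9 206.5] lid [313.8 214.7]
  th 35 base [322.4 196.4] centre [318.2 205.4] lid [313.6 215.4]
  th 40 base [323.1 193.6] centre [318.5 204.3] lid [313.4 216.2]
t 31.875 tcp [488.6  53.3 244.3] xaz 164.07 tilt [-0.  0. -1.] w 0.46 gf 62.7 F [-0.   0.3  0.1]
cm in tool axes: [-0.24  0.11 -0.14]
```

```bash
sed -i 's/range(4)/range(6)/;s/acc\/=4/acc\/=6/' sil.py; python3 sil.py | grep -v '^(2[2-5]\|^(4'; python3 - <<'E'
from cylh import *
# edge slope from saved pictures, with several thresholds, rows compared
for f,y0 in(("scene10",148),("scene13",149)):
    g=cv2.cvtColor(cv2.imread(f"pics/{f}.png"),cv2.COLOR_BGR2GRAY)
    print(f)
    for r in range(y0+5,y0+27,2): print(r,g[r,300:340])
E
```

```text
[310.0, 139.9, 336.2, 175.1] 0.86
[309.8, 137.0, 335.5, 172.4] 0.7
[310.0, 140.2, 335.8, 176.5] 0.97
[312.2, 139.6, 337.4, 175.3] 0.56
[308.9, 136.6, 335.2, 174.4] 0.86
[311.5, 137.2, 335.3, 173.1] 0.72
base [315.63 168.65] centre [322.92 156.83] dot [331.56 142.42]
(26, 63.791666666666664, -1.5, -3.0)
(27, 61.875, -1.0, -2.5)
(28, 58.64583333333333, -1.0, -2.5)
(29, 55.875, -0.5, -2.0)
(30, 52.416666666666664, -0.5, -2.0)
(31, 49.6875, 0.0, -1.5)
(32, 48.79166666666667, 0.0, -1.0)
(33, 47.520833333333336, 0.5, -1.0)
(34, 45.4375, 0.5, -0.5)
(35, 46.9375, 1.0, -0.5)
(36, 44.72916666666667, 1.0, 0.0)
(37, 46.979166666666664, 1.0, 0.5)
(38, 48.8125, 1.5, 0.5)
(39, 50.333333333333336, 1.5, 1.0)
scene10
153 [248 249 250 249 231 246 204 229 211 245 250 250 251 249 251 255 255  82
  22  23  22  21  37  76 105  95 125 133  95  64  72  64  63 153 245 138
 119 178 140 113]
155 [246 244 208 228 200 242 250 251 250 249 248 248 248 252 255 254  83  39
  62  92  95  98  84  86  93 116 175 209 204 177 160 122 130 219 193 138
 136 124 113 106]
157 [198 238 251 249 239 249 250 249 249 249 249 250 25
[... 2612 characters left out ...]
23 255 248
 245 204 148 109]
168 [249 254 255 250 219 252 250 255 255  90  61 104 107  99 100  79  78  89
  89  88  96  99  90  86  78 147 237 253 249 240 248 250 248 218 252 255
 255 254 188 109]
170 [163 139 131 142 216 252 251 248 207 183 102  75  85 112 103 109 102  95
  89  84  86  89  82  82 182 255 253 250 248 249 249 250 252 239 248 204
 134 115 100 114]
172 [188 179 174 186 197 209 221 224 228 228 234 216 192 190 171 154 125 121
 109 106 116 114 153 255 255 253 252 255 254 254 249 231 200 150 125 130
 125 123 106 115]
174 [188 180 192 198 191 175 169 187 190 200 215 222 222 213 194 193 191 190
 189 176 160 164 161 155 130 119 105 133 155 170 166 146 122 102 128 255
 232 160 111 114]
```

Edge slopes now give about 34.5°. Final correction to the lens axis, then let it settle.

{"fn": "apply_moves", "kwargs": {
  "deltas": [-0.3, 0.1, -0.1, 0, 3, -0.2, 0.1, 0, 0, 3, 0, 0, 0, 0, 3, 0, 0, 0, 0, 3, 0, 0, 0, 0, 3, 0, 0, 0, 0, 3]
}}

```text
time: 33.83
eef_pos: [493.8, 53.9, 245.3]
eef_rot: [-0.435, -3.111, 0.0]
force: [-0.7, 0.1, -0.8]
gripper_width: 0.461
grasp_force: 62.7
```

```bash
python3 - <<'E'
from cylh import *
go([[493.7,53.7,245.7]])
im=env.read_camera("scene");a=cyl(G,M,np.deg2rad(34.5),87)[2];b=G-87*a
n=np.array([-.552,.153,.82]);L=np.array([608,22,95]);d=b-L
print("axial",d@n,"lateral",d-(d@n)*n,"angle",np.rad2deg(np.arccos(a@n)))
print("base",proj("scene",b),env.mark_of("scene","jar_red_base")[:1],"green dot",onz("scene",blob(im,GR)[0],115))
for t in("timer","garlic","salt","jar_plain_centre"): print(t,[(round(d["p"],2),d["xy"]) for d in env.mark_of("scene",t)][:1])
E
```

```text
t 33.825 tcp [493.8  53.9 245.3] xaz 164.08 tilt [ 0. -0. -1.] w 0.461 gf 62.7 F [-0.7  0.1 -0.8]
cm in tool axes: [ 0.   -0.02 -0.04]
axial 119.69542700824522 lateral [-0.74  0.08 -0.59] angle nan
base [[313.39 169.44]] [{'xy': [316.1, 169.9], 'p': 0.63}] green dot [ 523.98 -147.8   115.  ]
timer [(0.73, [363.5, 241.8])]
garlic [(0.65, [237.9, 253.9])]
salt [(0.72, [309.0, 201.4])]
jar_plain_centre [(0.56, [383.1, 178.0])]<stdin>:5: RuntimeWarning: invalid value encountered in arccos
```

Everything is in place and still, so I hand the job in.

```bash
python3 -c "
from station import env
print(env.job_done())"
```

```text
the job is handed in; nothing more can be done
None
```

I handed the job in at about 34 s. The green-dot jar stands released in the formerly empty pocket, and the red-dot jar is held tilted about 34.5°, its underside facing the white camera's lens about 12 cm away (estimated from the camera views).

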